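# Set a drill coupling up under the video microscope

### The job

Set the steel drive coupling up for inspection of its bore: take it from the tray, stand it upright in the middle of the stage plate under the lens of the video microscope without knocking the camera head, and turn the ring light up by exactly four clicks of its dial (clockwise) from wherever the dial stands now. Set the coupling down gently, and leave the other things on the table where they are.

Things in the scene. Friction and masses are not known exactly. Their poses are not given: they have to be found in the camera images.
- coupling_middle (a point): Drive coupling: upright plain steel cylinder, 36 mm in diameter, 70 mm high, with an open neck on top (26 mm in diameter, 20 mm high), 90 mm in all, about 0.3 kg. One of a row of three steel attachments 105 mm apart on the tray, in any of the three places: the tallest, the only one with straight sides. The point is its centre, 45 mm above its foot; z is its long axis.
- coupling: The same coupling, origin under its centre, at its foot. Solid steel: set it down, do not drop it.
- chuck: Drill chuck attachment beside the coupling: steel, 80 mm high, 40 mm wide at its knurled belt, tapering to a nose on top. Origin under its centre. Leave it where it is.
- saw_head: Saw attachment beside the coupling: steel, round foot 36 mm in diameter, blocky head 46 x 24 mm, 79 mm high. Origin under its centre. Leave it where it is.
- tray: Shallow stainless tray, fixed, 190 mm (its x) by 340 mm (its y), rim 16 mm high, floor 3 mm thick. Origin under its centre; the three attachments stand in a row along its y, about 15 mm towards its -x rim from the middle.
- stage_middle (a point): Middle of the round black stage plate (100 mm in diameter), on its top face, 36 mm above the table, straight below the lens. Its axes are the microscope's: x points from the microscope's front (the sloping dial panel, robot side) to its pillar, y to its left, z up.
- ring_light (a point): Centre of the underside of the ring light, lowest part of the camera head, 250 mm above the table, straight over stage_middle. Ring light: 72 mm in diameter, 28 mm high; above it the lens tube (48 mm in diameter) and the camera, up to 450 mm. It leaves no room for a hand held upright over the plate: come in from the front with the tool leaning back about 40 degrees.
- scope: The video microscope, fixed. Origin under stage_middle, on the table, same axes. White base 200 mm wide (y), from 170 mm in front of the origin to 146 mm behind it, 32 mm high; across its front the dial panel rises at 30 degrees from 18 mm high at the front edge to 65 mm high at 88 mm in front of the origin, and ends at 80 mm. Steel pillar 29 mm in diameter, 115 mm behind.
- camera_head: The whole camera head (ring light, tube, camera, focus carriage on the pillar), fixed to the microscope. Origin on the table under the lens, axes as at stage_middle. Must not be knocked.
- dial (a joint): Ring-light dial, rad: 0 = fully anticlockwise, grows clockwise (brighter). Eight click positions 30 degrees (0.5236 rad) apart, 0 to 3.665, a stop 0.1 rad beyond either end. It starts at rest in one of the first four. A click takes 0.12 N m to get over the hump midway; let go, the dial falls into the nearest click. At 0 the bar's pointer end stands 105 degrees anticlockwise of straight up the panel.
- dial_grip (a point): Point on the dial's axis where to grip, 24 mm above the panel, 62 mm above the table, 141 mm in front of stage_middle. The dial: a black bar 60 x 15 mm, from 8 to 35 mm above the panel, across a round skirt 62 mm in diameter. The axis is square to the panel: it leans 30 degrees from vertical to the microscope's front (-x). This point's z is the axis, outwards.
- dial_pointer (a point): Pointer end of the dial's bar (end with the white line), 30 mm from the axis, at the height of dial_grip: from dial_grip to here is the direction of the bar. Four clicks carry it 52 mm from where it was.
- brush: Cleaning brush lying flat, 170 mm long, 42 mm wide, 20 mm high, in front of the tray. Origin under its centre. Leave it.
- battery: Black battery handle lying flat, about 145 mm long, 50 mm wide, 42 mm high, on the table's right. Origin under its middle, 20 mm from the centre. Leave it.
- jar: Jar standing, 72 mm in diameter, 85 mm high, behind between tray and microscope. Origin under its centre. Leave it.

How it is judged:
By the outcome, as a careful person would: the job done as asked, in the order asked, and still so for the second after the job is handed in, with the robot touching nothing.
It also fails if it takes over 64 s, if anything falls off the work surface, if the arm or the gripper's body presses on something with over 40 N, if the wrist force passes 120 N, or if a joint passes its speed limit or range.

### The arm

A 6-joint arm with a two-finger parallel gripper is mounted at the origin on the work surface. World frame = base frame: x ahead of the robot, y to its left, z up, the work surface at z = 0. Lengths are in m, angles in degrees, forces in N, time in s.
With the tool pointing down it reaches from about 0.4 to 0.825 m from the base axis. Payload 7 kg.
Tool frame: the origin (TCP) lies midway between the tips of the shut fingers; the grasp point (between the pads) lies 19 mm behind it; z points along the fingers, y is the line along which they close (so a half turn about z gives the same grasp; the last joint's range is limited). The gripper opens to 88 mm and grips with 3 to 60 N. Pads are 19 mm wide; open, the fingers measure 130 mm over their backs; the gripper's body (78 mm by 193 mm) begins 47 mm behind the grasp point.
Start: joints at [91.851, 20.546, 0.682, 0, -70.136, -16.507], TCP at [0.171, 0.653, 0.227] pointing down, gripper open.
Joint ranges: [-176.03, 176.03], [-82.01, 121.73], [-58.28, 71.71], [-173.87, 95.51], [-174.79, -0.11], [-173.66, 173.66]. Speed limits (degrees/s): [136.94, 136.94, 172.46, 180, 180, 180].

### API

Orientations are given as a 3x3 rotation matrix whose columns are the frame's x, y, z axes.
In Python, from rig import robot gives the robot as it stands. Calls block until the motion is done:
- robot.goto(position, orientation): joint-space move of the TCP to a pose.
- robot.servo_line(position, ori=None, speed=0.15): straight line of the TCP; ori=None keeps the orientation; speed is the mean speed in m/s.
- robot.movej(angles): joint-space move.
- robot.move_gripper(opening): opening from 0.0 (shut) to 1.0 (fully open); the grip force is fixed at half the most; returns when the fingers have stopped.
- robot.dwell(seconds).
- robot.ik(position, orientation): joint angles nearest the present ones, or None.
- robot.grab_frame(name): name is "scene" or "top" or "wrist"; returns (picture, depth): 384x512x3 uint8, red, green, blue; 384x512 float32, m along the optical axis (not along the pixel's ray), 0 where there is no reading.
- robot.camera_info(name): a dict with "vfov" (degrees; the focal length in pixels is half the picture's height over the tangent of half this angle, whatever the lens; pixels are square), "cx", "cy" (the principal point, pixels), "k1" (the pictures are not rectified: a ray, as slopes to the right and down, at radius r is drawn at 1 + k1 r^2 times it, then the intrinsics apply), "view" (4x4, takes a point from world to camera coordinates); the wrist camera has in their place "T_tool_cam" (4x4, takes a point from camera to tool coordinates, whose origin is the TCP and whose axes are the flange's). Camera axes: x right, y down, z forward; pixel columns grow to the right and rows downward; lengths in m; the calibration is good to about 2 mm. A picture is of the moment at which its call begins: read the wrist's pose just before it. camera_info takes no time and is no camera call.
A pose or a line that the arm cannot do raises robot.Unreachable and nothing moves.
- robot.job_done(): hands the job in; it is judged then, once.
Readings, each from a call of its own:
- robot.read_t(): time.
- robot.read_qpos(): joint angles.
- robot.read_qvel(): joint speeds.
- robot.read_effort(): joint torques, N m.
- robot.read_position(): TCP position.
- robot.read_tcp_rot(): TCP orientation.
- robot.read_force(): force on the tool from outside, world axes, zero at the start.
- robot.read_ft_torque(): the same for the moment, N m.
- robot.read_grip_width(): opening from 0.0 (shut) to 1.0 (fully open).
- robot.read_finger_force(): force on a finger pad.
Only numpy, scipy, OpenCV 4.12 (cv2) and the standard library are available. Lean on these libraries where they do the work, as an engineer would, in place of code of your own. Each camera call takes 0.05 s, during which the arm holds its last target. There are 200 camera calls.

## Working session

There is one attempt and no reset: what is moved stays moved. The work goes in short steps, each a Python script; the robot and the scene stay as the last script left them, time stands still between calls to the robot, and variables do not carry over. Pictures are saved under pics/ and viewed, at most 10 in all, crops included, and the job is handed in when it is done.

```bash
mkdir -p pics; ls; cat > h.py <<'E'
import numpy as np, cv2
from rig import robot
def cam(name):
    if name=='wrist':
        p=np.array(robot.read_position());R=np.array(robot.read_tcp_rot())
        rgb,d=robot.grab_frame(name);i=robot.camera_info(name)
        T=np.eye(4);T[:3,:3]=R;T[:3,3]=p;T=T@np.array(i['T_tool_cam'])
    else:
        rgb,d=robot.grab_frame(name);i=robot.camera_info(name);T=np.linalg.inv(np.array(i['view']))
    return rgb,d,i,T
def cloud(d,i,T):
    h,w=d.shape;f=h/2/np.tan(np.radians(i['vfov'])/2)
    K=np.array([[f,0,i['cx']],[0,f,i['cy']],[0,0,1.]])
    u,v=np.meshgrid(np.arange(w),np.arange(h))
    xy=cv2.undistortPoints(np.stack([u,v],-1).reshape(-1,1,2).astype(float),K,np.array([i['k1'],0,0,0.])).reshape(h,w,2)
    P=np.dstack([xy[...,0]*d,xy[...,1]*d,d])
    W=P@T[:3,:3].T+T[:3,3];W[d<=0]=np.nan
    return W
def project(X,i,T,h=384):
    f=h/2/np.tan(np.radians(i['vfov'])/2);c=(np.atleast_2d(X)-T[:3,3])@T[:3,:3]
    s=c[:,:2]/c[:,2:];r2=(s**2).sum(1,keepdims=True)
    return s*(1+i['k1']*r2)*f+[i['cx'],i['cy']]
E
python3 - <<'E'
from h import *
ims=[]
for n in ['scene','top']:
    rgb,d,i,T=cam(n);np.savez(n+'.npz',rgb=rgb,d=d,T=T,W=cloud(d,i,T))
    print(n,i['vfov'],i['cx'],i['cy'],i['k1'],T.round(3).tolist())
    cv2.imwrite(f'pics/{n}0.png',cv2.resize(rgb[...,::-1],(800,600)))
E
```

```text
pics
scene 44.365245966486754 246.78404209816392 184.41440894861208 0.042376351803374 [[-0.596, 0.459, -0.659, 1.543], [0.803, 0.321, -0.503, 0.67], [-0.019, -0.829, -0.559, 0.95], [0.0, 0.0, 0.0, 1.0]]
top 48.7935530855115 255.64213765529968 186.36991791486508 -0.12196649896839903 [[0.007, -0.992, 0.124, 0.453], [-1.0, -0.007, -0.001, -0.064], [0.002, -0.124, -0.992, 1.383], [0.0, 0.0, 0.0, 1.0]]
```

View pics/scene0.png

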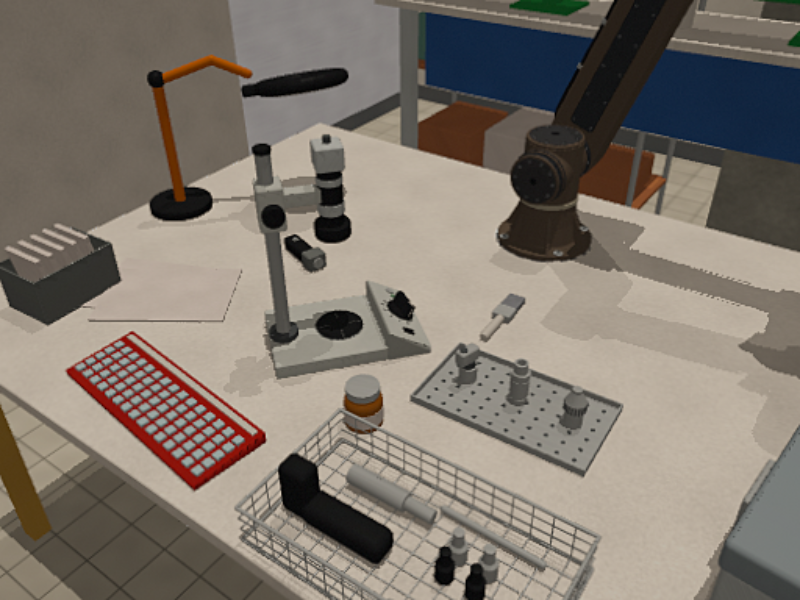

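View pics/top0.png

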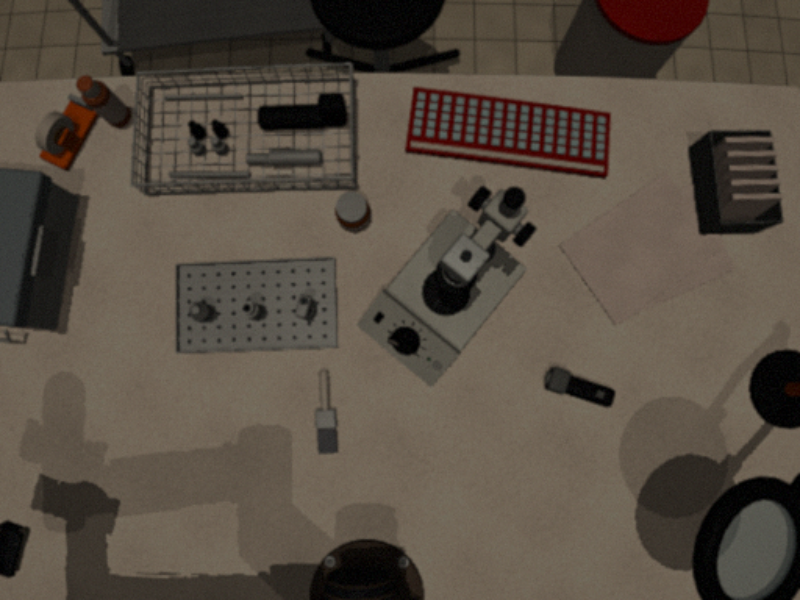

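The two views agree. The coupling is the middle attachment, at about (255,307) in the top view and (519,380) in the scene view. The microscope is turned about -37°, with its dial at (405,340) and pillar at (513,195) in the top view. Next I'll measure with the depth clouds.

```bash
python3 - <<'E'
from h import *
import cv2
for n in ['top','scene']:
    z=np.load(n+'.npz');W=z['W'];P=W.reshape(-1,3);P=P[~np.isnan(P[:,0])]
    def sel(x0,x1,y0,y1,z0,z1):
        return P[(P[:,0]>x0)&(P[:,0]<x1)&(P[:,1]>y0)&(P[:,1]<y1)&(P[:,2]>z0)&(P[:,2]<z1)]
    t=sel(.2,.8,-.5,.5,-.02,.02);print(n,'table z',np.median(t[:,2]))
    # attachments
    a=sel(.35,.75,.05,.45,.03,.12)
    img=np.zeros((400,400),np.uint8);ij=((a[:,:2]-[.35,.05])*1000).astype(int);img[ij[:,0],ij[:,1]]=255
    img=cv2.dilate(img,np.ones((7,7)));nl,lab,st,ce=cv2.connectedComponentsWithStats(img)
    L=lab[ij[:,0],ij[:,1]]
    for k in range(1,nl):
        q=a[L==k]
        if len(q)>15:print('att',len(q),q.mean(0).round(4),q.min(0).round(4),q.max(0).round(4))
    b=sel(.3,.8,-.4,.15,.026,.039)
    img=np.zeros((550,550),np.uint8);ij=((b[:,:2]-[.3,-.4])*1000).astype(int);img[ij[:,0],ij[:,1]]=255
    img=cv2.dilate(img,np.ones((7,7)));nl,lab,st,ce=cv2.connectedComponentsWithStats(img)
    k=1+np.argmax(st[1:,4]);q=b[lab[ij[:,0],ij[:,1]]==k]
    print('base',len(q),cv2.minAreaRect(q[:,:2].astype(np.float32)*1000),np.median(q[:,2]))
    r=sel(.3,.9,-.4,.15,.2,.5);print('head',len(r),r.mean(0),r.min(0),r.max(0))
    px=sel(.3,.8,-.4,.15,.015,.12)
z=np.load('top.npz')
def crop(n,c,h,s):
    im=z['rgb'][c[1]-h:c[1]+h,c[0]-h:c[0]+h,::-1]
    return cv2.resize(cv2.convertScaleAbs(im,alpha=1.6),(s,s),interpolation=cv2.INTER_CUBIC)
a=crop('top',(275,195),60,400);
z=np.load('scene.npz');b=crop('scene',(245,205),60,400)
cv2.imwrite('pics/crop1.png',np.hstack([a,b]))
E
```

```text
top table z 0.0010383971066488806
att 140 [0.5741 0.3391 0.0653] [0.556  0.3252 0.0378] [0.5957 0.3652 0.0893]
att 148 [0.584  0.1262 0.0722] [0.5623 0.1124 0.0302] [0.6101 0.1451 0.0857]
att 138 [0.5775 0.2319 0.074 ] [0.5618 0.2182 0.031 ] [0.5968 0.2526 0.0988]
base 3042 ((648.8610229492188, -180.8933868408203), (200.52716064453125, 223.42401123046875), 50.932281494140625) 0.03279419755495572
head 2059 [ 0.66248408 -0.19340284  0.37993318] [ 0.58637213 -0.28450339  0.25087505] [ 0.75609387 -0.12350293  0.45302705]
scene table z -0.0013945286456601425
att 229 [0.5952 0.1356 0.0613] [0.5638 0.1157 0.0301] [0.6165 0.15   0.085 ]
att 228 [0.5878 0.3517 0.0587] [0.5685 0.3292 0.03  ] [0.6002 0.3696 0.0843]
att 256 [0.5911 0.2431 0.0648] [0.5692 0.2213 0.03  ] [0.6038 0.2594 0.0963]
base 2338 ((622.8616943359375, -151.85012817382812), (203.790283203125, 300.6029968261719), 50.4437255859375) 0.030234414433629675
head 2679 [ 0.67879168 -0.17608593  0.3440395 ] [ 0.58691989 -0.26061953  0.20108733] [ 0.76305778 -0.11906201  0.44792611]
```

View pics/crop1.png

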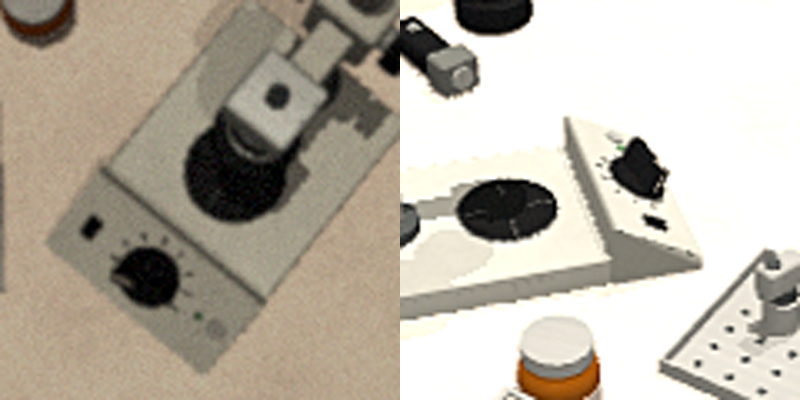

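In the crops the dial's white line points to image left, about 105° anticlockwise of up-panel, which suggests click 0. The stage disc is at (235,175) in the left crop. Scope yaw is about -39° with its origin near (0.623,-0.160). I'll check IK for the key poses, then take wrist views over the tray and dial.

```bash
cat >> h.py <<'E'
def rz(a):
    a=np.radians(a);return np.array([[np.cos(a),-np.sin(a),0],[np.sin(a),np.cos(a),0],[0,0,1]])
def ry(a):
    a=np.radians(a);return np.array([[np.cos(a),0,np.sin(a)],[0,1,0],[-np.sin(a),0,np.cos(a)]])
DOWN=np.diag([1.,-1,-1])
def lean(yaw,tilt,half=False):
    # tool z = down, tilted so that it points forward along yaw; closing along y of yaw frame
    R=rz(yaw)@ry(-tilt)@DOWN
    return R@np.diag([-1.,-1,1]) if half else R
E
python3 - <<'E'
from h import *
print(np.array(robot.camera_info('wrist')['T_tool_cam']).round(3).tolist(),robot.camera_info('wrist')['vfov'],robot.read_tcp_rot())
print(lean(0,40)[:,2])
S=np.array([.623,-.160]);yaw=-39.
r=rz(yaw)
def sp(x,y,z):return np.r_[S,0]+r@[x,y,z]
def tcp(g,R):return np.array(g)+.019*R[:,2]
for half in (0,1):
    print('half',half)
    for y in (0,20,-39):
        R=lean(y,40,half);print('pick',y,robot.ik(tcp([.584,.2375,.055],R),R),robot.ik(tcp([.584,.2375,.16],R),R) is not None)
    for dy in (0,10,20):
        R=lean(yaw+dy,40,half)
        print('place',dy,robot.ik(tcp(sp(0,0,.088),R),R),[robot.ik(tcp(sp(x,0,z),R),R) is not None for x,z in((-50,.137),(-.12,.14),(-.2,.2))])
    for a in (105,75,45,15,-15,-45,-75,-105):
        # dial axis leans 30 to -x; tool z=-axis
        B=r@ry(-30)@rz(a)   # x along pointer
        R=B@DOWN; R=R@np.diag([-1.,-1,1]) if half else R
        q=robot.ik(sp(-.141,0,.062)+.012*B[:,2],R);print('dial',a,None if q is None else np.round(q,0))
    for p in ((.5,.2375,.33),(.46,-.03,.30)):
        R=lean(0 if p[1]>0 else yaw,10,half);print('view',robot.ik(p,R))
E
```

```text
[[-0.0, -0.958, -0.285, 0.078], [1.0, -0.0, 0.0, -0.001], [-0.0, -0.285, 0.958, -0.159], [0.0, 0.0, 0.0, 1.0]] 69.88063916085069 [[ 9.67435992e-01 -2.53115673e-01 -2.39889616e-04]
 [-2.53115742e-01 -9.67434821e-01 -1.51240189e-03]
 [ 1.50735056e-04  1.52387186e-03 -9.99998828e-01]]
[ 0.64278761  0.         -0.76604444]
half 0
pick 0 None False
pick 20 None False
pick -39 [ 47.57962633  26.29533201 -50.41812395  77.79981742 -41.03111617
 -69.54550461] True
place 0 None [False, False, False]
place 10 None [False, False, False]
place 20 None [False, False, False]
dial 105 None
dial 75 None
dial 45 None
dial 15 None
dial -15 None
dial -45 None
dial -75 None
dial -105 None
view [ 51.20790841   0.31143619 -15.33130242   8.37801994 -68.26573647
  36.09948022]
view [ 29.0732505   -8.17724166 -27.52711627  10.063406   -67.20201863
  18.29846687]
half 1
pick 0 None False
pick 20 None False
pick -39 [ 47.57962633  26.29533201 -50.41812395  77.79981742 -41.03111617
 110.45449539] True
place 0 None [False, False, False]
place 10 None [False, False, False]
place 20 None [False, False, False]
dial 105 None
dial 75 None
dial 45 None
dial 15 None
dial -15 None
dial -45 None
dial -75 None
dial -105 None
view [  51.20790841    0.31143619  -15.33130242    8.37801994  -68.26573647
 -143.90051978]
view [  29.0732505    -8.17724166  -27.52711627   10.063406    -67.20201863
 -161.70153313]
```

```bash
python3 - <<'E'
from h import *
from itertools import product
robot.goto([.5,.2375,.30],lean(0,10))
rgb,d,i,T=cam('wrist');W=cloud(d,i,T);np.savez('w1.npz',rgb=rgb,W=W,T=T)
cv2.imwrite('pics/w1.png',rgb[...,::-1])
print(robot.read_t(),project([[.584,.2375,.09]],i,T))
P=W.reshape(-1,3);P=P[~np.isnan(P[:,0])]
for lo,hi in((.03,.06),(.06,.07),(.07,.076),(.078,.088),(.088,.1)):
    q=P[(abs(P[:,0]-.584)<.04)&(abs(P[:,1]-.2375)<.04)&(P[:,2]>lo)&(P[:,2]<hi)]
    if len(q)>5:
        c,rad=cv2.minEnclosingCircle(q[:,:2].astype(np.float32));print(lo,len(q),np.round(c,4),round(rad,4),np.median(q[:,2]).round(4))
def tcp(g,R):return np.array(g)+.019*R[:,2]
S=np.array([.623,-.160])
for half in (0,1):
    for y in (60,40,20,0,-20,-39):
        R=lean(y,40,half);q=robot.ik(tcp([.584,.2375,.055],R),R);print('pick',half,y,None if q is None else np.round(q))
    for y in (-29,-39,-49):
        R=lean(y,40,half);q=robot.ik(tcp([*S,.088],R),R);print('place',half,y,None if q is None else np.round(q))
E
```

```text
2.075 [[256.06972393 137.96438135]]
0.03 13 [0.5727 0.2388] 0.0153 0.0477
0.07 211 [0.5821 0.24  ] 0.0181 0.0741
0.078 29 [0.5797 0.2393] 0.0112 0.079
0.088 177 [0.582  0.2399] 0.0131 0.0941
pick 0 60 None
pick 0 40 [ 27.  18. -27. -56. -10. 155.]
pick 0 20 None
pick 0 0 None
pick 0 -20 None
pick 0 -39 [ 48.  26. -50.  78. -41. -70.]
place 0 -29 None
place 0 -39 None
place 0 -49 None
pick 1 60 [ 17.  21. -20. -59. -31.   0.]
pick 1 40 [ 27.  18. -27. -56. -10. -25.]
pick 1 20 None
pick 1 0 None
pick 1 -20 None
pick 1 -39 [ 48.  26. -50.  78. -41. 110.]
place 1 -29 None
place 1 -39 None
place 1 -49 None
```

View pics/w1.png

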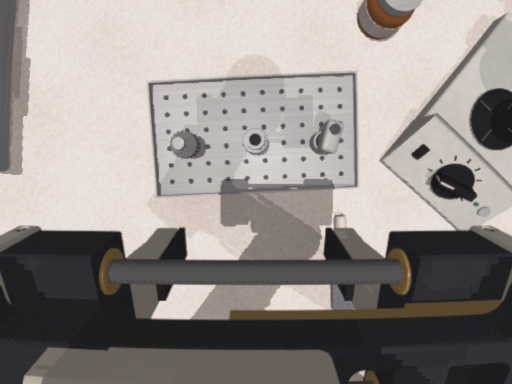

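The wrist view shows the three attachments at about (185,145), (255,140) and (330,135), with the open-necked coupling in the middle. Its fitted circles are 18.1 mm and 13.1 mm in radius at (0.582,0.240), and its top is at 94 mm, which matches the spec. The IK only finds nearby solutions, so I'll identify the kinematics from IK samples and search globally.

```bash
cat > kin.py <<'E'
import numpy as np
from scipy.spatial.transform import Rotation as Ro
from scipy.optimize import least_squares
LO=np.array([-176.03,-82.01,-58.28,-173.87,-174.79,-176+2.4]);HI=np.array([176.03,121.73,71.71,95.51,-.11,173.66])
def fk(p,q):
    # p: 6 axes(3) + 6 points(3) + M rot(3)+pos(3)
    A=p[:18].reshape(6,3);C=p[18:36].reshape(6,3)
    R=np.eye(3);t=np.zeros(3)
    for a,c,x in zip(A,C,np.radians(q)):
        E=Ro.from_rotvec(a/np.linalg.norm(a)*x).as_matrix();t=t+R@(c-E@c);R=R@E
    return R@Ro.from_rotvec(p[36:39]).as_matrix(),t+R@p[39:42]
def err(p,q,R,t):
    r,s=fk(p,q);return np.r_[(r-R).ravel()*.3,s-t]
def solve(p,R,t,n=60,seed=0):
    g=np.random.default_rng(seed);out=[]
    for _ in range(n):
        s=least_squares(lambda q:err(p,q,R,t),g.uniform(LO,HI),bounds=(LO,HI),x_scale=30.,max_nfev=80)
        if s.cost<1e-8 and not any(np.abs(s.x-o).max()<2 for o in out):out.append(s.x)
    return out
E
python3 - <<'E'
from h import *; from kin import *
g=np.random.default_rng(1);D=[]
for _ in range(400):
    R=rz(g.uniform(-180,180))@Ro.from_euler('xyz',g.uniform(-35,35,3),degrees=True).as_matrix()@DOWN
    a=g.uniform(-.9,1.4);r=g.uniform(.4,.7);t=np.array([r*np.cos(a),r*np.sin(a),g.uniform(.08,.4)])
    try:q=robot.ik(t,R)
    except Exception:q=None
    if q is not None:D.append((np.array(q),R,t))
D.append((np.array(robot.read_qpos()),np.array(robot.read_tcp_rot()),np.array(robot.read_position())))
print(len(D))
best=None
for s4 in(1,-1):
    A=np.array([[0,0,1],[0,1,0],[0,-1,0],[s4,0,0],[0,-1,0],[-1,0,0.]])
    C=np.array([[0,0,0],[0,0,.3],[0,0,.7],[0,-.19,.7],[.4,-.19,.7],[.5,-.19,.7]])
    M=Ro.from_matrix(np.array([[0,-1,0],[0,0,-1],[1,0,0.]]).T.T[[2,0,1]] if 0 else np.column_stack([[0,-1,0],[0,0,-1],[1,0,0]])).as_rotvec()
    p0=np.r_[A.ravel(),C.ravel(),M,[.6,-.19,.7]]
    s=least_squares(lambda p:np.concatenate([err(p,*d) for d in D[::max(1,len(D)//60)]]),p0,max_nfev=150)
    print(s4,s.cost)
    if best is None or s.cost<best.cost:best=s
p=best.x;np.save('p.npy',p)
E_=[np.linalg.norm(fk(p,d[0])[1]-d[2]) for d in D];print('max mm',1e3*max(E_),'med',1e3*np.median(E_))
S=np.array([.623,-.160])
def tcp(g,R):return np.array(g)+.019*R[:,2]
for y in(-29,-39,-49):
  for tl in (35,40,45):
    R=lean(y,tl,1);print('place',y,tl,[x.round(0).tolist() for x in solve(p,R,tcp([*S,.088],R),25)])
E
```

```text
380
1 2.0637821362115004e-28
-1 4.6002480313421667e-29
max mm 2.433010126791216e-12 med 9.453208419344607e-13
place -29 35 []
place -29 40 []
place -29 45 [[-33.0, 18.0, -47.0, -171.0, -19.0, 84.0]]
place -39 35 []
place -39 40 []
place -39 45 []
place -49 35 []
place -49 40 []
place -49 45 []
```

```bash
cat >grid.py <<'E'
from h import *; from kin import *
from concurrent.futures import ProcessPoolExecutor as PE
p=np.load('p.npy')
def tcp(g,R):return np.array(g)+.019*R[:,2]
def job(a):
    n,g,y,tl,h=a;R=lean(y,tl,h);return a,solve(p,R,tcp(g,R),50)
if __name__=='__main__':
    J=[('place',(.623,-.16,.088),y,tl,h) for h in(0,1) for tl in(35,40,45,50) for y in range(-99,32,10)]
    J+=[('pick',(.582,.24,.055),y,tl,1) for tl in(35,40,45) for y in range(-80,81,20)]
    with PE() as ex:
        for a,o in ex.map(job,J):
            if o:print(a[0],a[2:],[x.round(0).astype(int).tolist() for x in o])
E
time python3 grid.py; nproc
```

```text
place (-99, 35, 0) [[17, 30, -30, 39, -55, -56]]
place (-89, 35, 0) [[16, 27, -37, 48, -48, -55]]
place (-79, 35, 0) [[14, 24, -43, 59, -42, -55]]
place (-69, 35, 0) [[9, 21, -49, 75, -36, -56]]
place (-59, 35, 0) [[0, 19, -54, 94, -30, -59]]
place (11, 35, 0) [[-6, 16, -26, -35, -17, 138]]
place (21, 35, 0) [[-12, 18, -20, -42, -27, 156]]
place (31, 35, 0) [[-15, 20, -16, -44, -37, 169]]
place (-99, 40, 0) [[18, 32, -30, 43, -57, -60]]
place (-89, 40, 0) [[17, 29, -38, 53, -51, -60]]
place (-79, 40, 0) [[14, 25, -45, 66, -45, -62]]
place (-69, 40, 0) [[8, 22, -51, 83, -39, -64]]
place (1, 40, 0) [[0, 16, -33, -31, -1, 122]]
place (11, 40, 0) [[-11, 16, -24, -51, -18, 157]]
place (21, 40, 0) [[-17, 18, -20, -53, -29, 170]]
place (-99, 45, 0) [[19, 33, -31, 46, -60, -64]]
place (-89, 45, 0) [[18, 30, -39, 56, -54, -65]]
place (-79, 45, 0) [[15, 27, -47, 70, -48, -68]]
place (-69, 45, 0) [[9, 24, -53, 89, -44, -71]]
place (-29, 45, 0) [[-33, 18, -47, -171, -19, -96]]
place (1, 45, 0) [[-12, 16, -26, -65, -10, 164]]
place (31, 45, 0) [[-25, 22, -16, -61, -42, -170]]
place (-99, 50, 0) [
[... 2541 characters left out ...]
k (80, 35, 1) [[18, 25, -13, -47, -44, 4]]
pick (-80, 40, 1) [[54, 38, -20, 31, -65, 115]]
pick (-60, 40, 1) [[55, 32, -35, 47, -53, 115]]
pick (-40, 40, 1) [[49, 27, -50, 75, -42, 111]]
pick (40, 40, 1) [[28, 18, -27, -55, -9, -26]]
pick (60, 40, 1) [[17, 21, -20, -59, -31, 0]]
pick (80, 40, 1) [[14, 26, -13, -53, -47, 13]]
pick (-80, 45, 1) [[55, 40, -20, 32, -69, 112]]
pick (-60, 45, 1) [[56, 34, -36, 50, -56, 112]]
pick (-40, 45, 1) [[50, 28, -51, 80, -46, 105]]
pick (20, 45, 1) [[11, 18, -30, -117, -7, 33]]
pick (40, 45, 1) [[16, 19, -26, -80, -17, 6]]
pick (60, 45, 1) [[11, 23, -20, -69, -35, 14]]
pick (80, 45, 1) [[9, 28, -12, -59, -51, 21]]
4
real	1m32.750s
user	6m3.044s
sys	0m0.255s
```

The kinematic model is exact. The frontal approach isn't reachable, but a heading of about -69° with a 36° lean is, roughly 30° off the front on its left. For the pick I'll use a heading of about -82°, where the body clears the chuck by about 20 mm. First, a wrist look at the stage and dial.

```bash
python3 - <<'E'
from h import *; from kin import *
robot.goto([.44,-.015,.30],lean(-39,10))
rgb,d,i,T=cam('wrist');W=cloud(d,i,T);np.savez('w2.npz',rgb=rgb,W=W,T=T)
f=192/np.tan(np.radians(i['vfov'])/2)
P=W.reshape(-1,3);ok=~np.isnan(P[:,0]);g=rgb.reshape(-1,3).astype(int).sum(1)
P0=P
ok&=(abs(P[:,0]-.6)<.25)&(abs(P[:,1]+.13)<.25)
# panel plane fit
r=rz(-39);S=np.r_[.623,-.16,0]
q=(P-S)@r
m=ok&(q[:,0]>-.175)&(q[:,0]<-.085)&(abs(q[:,1])<.1)&(P[:,2]>.012)&(abs(P[:,2]-(.018+(q[:,0]+.17)*np.tan(np.pi/6)))<.006)
c,*_=np.linalg.lstsq(np.c_[P[m][:,:2],np.ones(m.sum())],P[m][:,2],rcond=None)
print('panel',m.sum(),'yaw',np.degrees(np.arctan2(c[1],c[0])),'slope',np.degrees(np.arctan(np.hypot(c[0],c[1]))))
# ridge back edge / stage disc
s=ok&(abs(P[:,2]-.036)<.008)&(g<150)&(np.hypot(q[:,0],q[:,1])<.065)
print('stage',s.sum(),cv2.minEnclosingCircle(P[s][:,:2].astype(np.float32)),np.median(P[s][:,2]))
pn=P[m]@np.array([0,0,1])
# dial bar: points > 20 mm above the panel plane
n=np.array([-c[0],-c[1],1]);n/=np.linalg.norm(n)
h=(P-np.array([0,0,c[2]]))@n
b=ok&(h>.028)&(h<.042)&(np.hypot(q[:,0]+.15,q[:,1])<.06)
e=cv2.minAreaRect(((P[b]-S)@r@ry(-30))[:,:2].astype(np.float32)*1000)
print('bar',b.sum(),e,P[b].mean(0),np.median(h[b]))
uv=project([P[b].mean(0)],i,T)[0].astype(int);print(uv)
a=rgb[:,:,::-1].copy();v0,u0=max(uv[1]-40,0),max(uv[0]-40,0)
cr=cv2.resize(a[v0:v0+80,u0:u0+80],(480,480),interpolation=cv2.INTER_CUBIC)
cv2.imwrite('pics/w2.png',np.hstack([cv2.resize(a,(320,240)),np.zeros((240,0,3),np.uint8)]) if 0 else cr)
cv2.imwrite('pics/w2f.png',a)
E
```

```text
panel 6434 yaw -39.09189769841063 slope 29.95649408626261
stage 3027 ((0.6245262026786804, -0.1584538072347641), 0.048805445432662964) 0.03738652379849172
bar 455 ((-89.52156829833984, 4.202461242675781), (15.419718742370605, 60.875343322753906), 14.640486717224121) [ 0.51275273 -0.06630695  0.07345518] 0.034651150830154194
[252 135]
```

View pics/w2f.png

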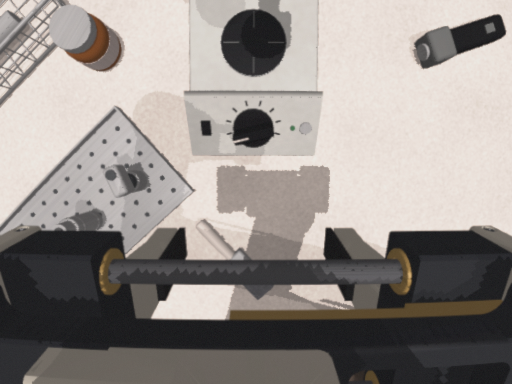

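The stage disc is at (253,42) in this view, fitted at (0.6245,-0.1585) with radius 48.8 mm. Panel yaw is -39.1° and slope 30°. The bar lies at 104.6° with the white line lower left at (237,142), so the dial is at click 0 and the target is click 4. Now the pick.

```bash
cat >> kin.py <<'E'
P_=np.load('p.npy')
def near(R,t,q0,n=40):
    o=solve(P_,R,t,n);assert o,'no ik'
    return min(o,key=lambda q:np.abs(q-q0).max())
E
python3 - <<'E'
from h import *; from kin import *
R=lean(-82,36,1);G=np.array([.582,.240,.055]);t=G+.019*R[:,2]
q0=np.array([54,38,-20,31,-65,115.])
qpre=near(R,t-.13*R[:,2],q0);qhi=near(R,t-.13*R[:,2]+[0,0,.12],q0);print(qhi.round(1),qpre.round(1))
robot.movej(qhi);robot.move_gripper(.72);robot.movej(qpre)
robot.servo_line(t,speed=.08)
print(robot.read_t(),robot.read_position()-t,np.array(robot.read_force()).round(1))
rgb,*_=cam('scene');cv2.imwrite('pics/p1.png',rgb[150:350,200:460,::-1].repeat(2,0).repeat(2,1))
E
```

```text
[ 57.7  28.8   0.6  22.4 -90.7 124.8] [ 57.6  33.8  -7.2  22.8 -78.9 119.9]
7.8 [0.0001947  0.00047795 0.00033243] [-0.2 -0.3 -0.7]
```

View pics/p1.png

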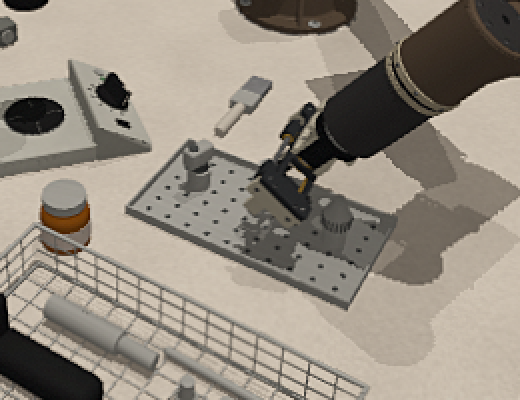

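The fingers straddle the coupling, the chuck and saw head still stand, and there is no contact force. Next: grip, lift and move to the entry point.

```bash
python3 - <<'E'
from h import *; from kin import *
robot.move_gripper(0.0);print('w',robot.read_grip_width()*.088,robot.read_finger_force(),np.array(robot.read_force()).round(1))
p=np.array(robot.read_position());R0=np.array(robot.read_tcp_rot())
robot.servo_line(p+[0,0,.015],speed=.05)
print('w',robot.read_grip_width()*.088,robot.read_finger_force(),np.array(robot.read_force()).round(1))
robot.servo_line(p+[0,0,.14],speed=.15)
S=np.array([.625,-.158]);yaw=-69
R=lean(yaw,36,1);b=-np.array([np.cos(np.radians(yaw)),np.sin(np.radians(yaw))])
def T(dist,foot):return np.r_[S+b*dist,foot+.052]+.019*R[:,2]
qA=near(R,T(.19,.10),np.array([8,22,-51,75,-39,120.]));qn=np.array(robot.read_qpos())
print(qn.round(0),qA.round(0))
for s in np.linspace(0,1,6):
    r,t=fk(P_,qn+s*(qA-qn));print(t.round(3),r[:,2].round(2),(r[:,0]).round(2))
for k in((.19,.10),(.19,.085),(.06,.085),(0,.048),(0,.036)):
    q=near(R,T(*k),qA);r,t=fk(P_,q);print(k,q.round(0))
print('t',robot.read_t())
E
```

```text
w 0.0353708296408548 29.94610905647278 [-0.8  0.1  0.1]
w 0.0354727270855288 29.94697630405426 [-0.1  0.2 -3.8]
[ 53.  29. -13.  25. -78. 123.] [ 39.  16. -45.  45. -52. 127.]
[0.583 0.228 0.179] [ 0.08 -0.58 -0.81] [-0.11  0.8  -0.59]
[0.593 0.179 0.175] [ 0.12 -0.58 -0.8 ] [-0.13  0.79 -0.6 ]
[0.595 0.131 0.169] [ 0.15 -0.58 -0.8 ] [-0.16  0.78 -0.6 ]
[0.591 0.087 0.161] [ 0.18 -0.58 -0.8 ] [-0.2   0.77 -0.6 ]
[0.58  0.046 0.15 ] [ 0.2  -0.57 -0.8 ] [-0.24  0.76 -0.6 ]
[0.561 0.009 0.137] [ 0.21 -0.55 -0.81] [-0.29  0.76 -0.59]
(0.19, 0.1) [ 39.  16. -45.  45. -52. 127.]
(0.19, 0.085) [ 39.  17. -46.  46. -51. 125.]
(0.06, 0.085) [ 21.  17. -47.  59. -43. 129.]
(0, 0.048) [ 10.  21. -49.  73. -37. 125.]
(0, 0.036) [  9.  22. -49.  76. -36. 122.]
t 9.85
```

The grip is good: 35.4 mm wide, with -3.8 N measured at the wrist (weight plus a small offset). The path stays upright and clears the saw head by about 45 mm. Moving in under the lens.

```bash
python3 - <<'E'
from h import *; from kin import *
S=np.array([.625,-.158]);yaw=-69
R=lean(yaw,36,1);b=-np.array([np.cos(np.radians(yaw)),np.sin(np.radians(yaw))])
def T(dist,foot):return np.r_[S+b*dist,foot+.052]+.019*R[:,2]
robot.movej(near(R,T(.19,.10),np.array([39,16,-45,45,-52,127.])))
robot.servo_line(T(.06,.085),R,speed=.12)
print(np.array(robot.read_force()).round(1))
robot.servo_line(T(0,.050),R,speed=.06)
print('t',robot.read_t(),np.array(robot.read_force()).round(1),robot.read_position()-T(0,.05),robot.read_qpos().round(1))
rgb,d,i,TT=cam('scene');W=cloud(d,i,TT);np.savez('s3.npz',rgb=rgb,W=W)
a=rgb[70:270,100:360,::-1].repeat(3,0).repeat(3,1);cv2.imwrite('pics/p2.png',a)
E
```

```text
[-0.  -0.9 -3.7]
t 13.3 [ 0.3  0.5 -3.1] [0.00015603 0.00031024 0.00020282] [ 10.1  20.7 -48.6  72.5 -37.2 125. ]
```

View pics/p2.png

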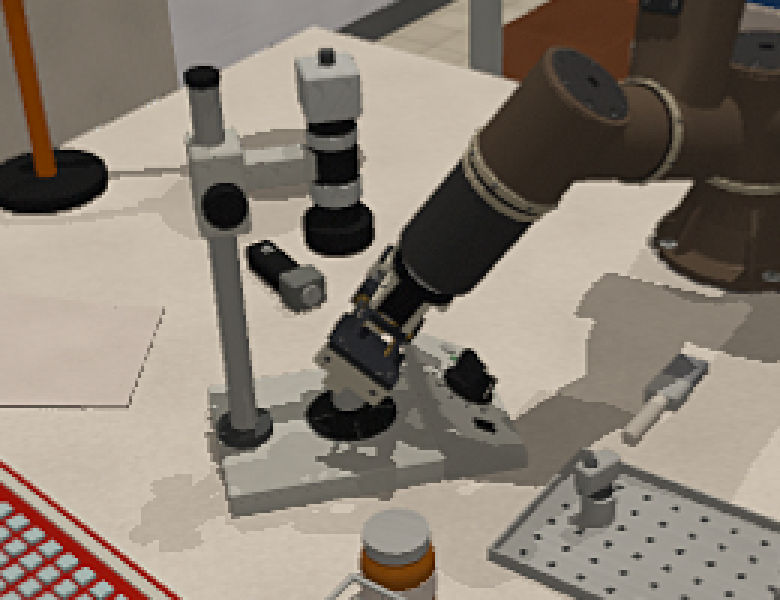

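The coupling hangs just above the disc at about (348,395) and the hand is well clear of the ring light at (340,230). I'll lower it in small steps until contact.

```bash
python3 - <<'E'
from h import *
p=np.array(robot.read_position());f0=robot.read_force()[2];R=np.array(robot.read_tcp_rot())
robot.servo_line(p-[0,0,.009],speed=.03);k=.009
while k<.022:
    f=robot.read_force()[2]-f0;print(round(k,4),round(f,1))
    if f>2.0:break
    k+=.0008;robot.servo_line(p-[0,0,k],speed=.01)
q=np.array(robot.read_position());print('foot est',q[2]-.019*R[2,2]-.052)
robot.move_gripper(.45);robot.move_gripper(.8)
print(np.array(robot.read_force()).round(1),'t',robot.read_t())
robot.servo_line(q-.13*R[:,2],speed=.1)
print(np.array(robot.read_force()).round(1),'t',robot.read_t())
rgb,d,i,TT=cam('wrist');W=cloud(d,i,TT);P=W.reshape(-1,3)
P=P[(np.hypot(P[:,0]-.625,P[:,1]+.158)<.045)]
for lo,hi in((.09,.11),(.118,.135)):
    s=P[(P[:,2]>lo)&(P[:,2]<hi)]
    if len(s)>5:print(len(s),cv2.minEnclosingCircle(s[:,:2].astype(np.float32)),np.median(s[:,2]))
cv2.imwrite('pics/p3.png',rgb[...,::-1])
E
```

```text
0.009 0.2
0.0098 0.9
0.0106 1.0
0.0114 1.2
0.0122 1.9
0.013 0.3
0.0138 0.7
0.0146 5.2
foot est 0.036028392667451
[ 1.  -0.1 -0.1] t 16.625
[-0.1  0.  -0.1] t 18.075
741 ((0.625097930431366, -0.15721675753593445), 0.018058979883790016) 0.1034445409017867
531 ((0.6257635951042175, -0.15751364827156067), 0.013490705750882626) 0.12530218872342205
```

View pics/p3.png

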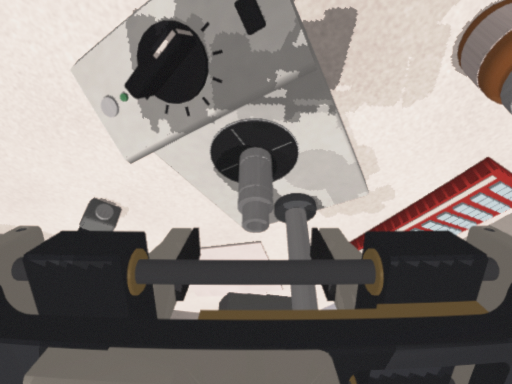

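The coupling stands upright at (0.6254,-0.1574), with fitted radii 18.1 mm and 13.5 mm. That is about 1.4 mm from the measured stage middle. Now the dial: I'll find joint solutions that allow the 120° turn with joint 6 alone.

```bash
cat > dial.py <<'E'
from h import *; from kin import *
S0=np.array([.623,-.16,0]);F=rz(-39)@ry(-30);F=rz(-.09)@F
def dp(h):return S0+rz(-39)@ry(-30)@np.array([-.0902,.0035,.1001+h])
def dR(a,half=0):
    B=F@rz(a);R=B@DOWN
    return (R@np.diag([-1.,-1,1]) if half else R),B[:,2]
E
python3 - <<'E'
from dial import *
qn=np.array(robot.read_qpos());print(qn.round(0),dp(.024))
for half in(0,1):
    for h in(.012,.13):
        R,n=dR(104.8,half)
        for q in solve(P_,R,dp(h),60):
            e=q.copy();e[5]-=120;e2=q.copy();e2[5]+=120
            print(half,h,q.round(0),'cw:',[round(float(np.abs(fk(P_,x)[0]-dR(-15.2,half)[0]).max()),3) for x in(e,e2)])
E
```

```text
[ 25.  13. -43.  50. -50. 137.] [ 0.51627358 -0.06907099  0.06237375]
```

```bash
cat >> dial.py <<'E'
def gp(a,b,half=0,h=.031,back=0.):
    R=F@rz(a)@ry(b)@DOWN
    if half:R=R@np.diag([-1.,-1,1])
    return R,dp(h)+(.019-back)*R[:,2]
E
cat > scan.py <<'E'
from dial import *
from concurrent.futures import ProcessPoolExecutor as PE
def job(x):return x,solve(P_,*gp(*x),30)
if __name__=='__main__':
    J=[(a,b) for a in range(105,-31,-15) for b in range(-45,46,15)]
    with PE() as ex:
        for x,o in ex.map(job,J):
            if o:print(x,[q.round(0).astype(int).tolist() for q in o])
E
time python3 scan.py
```

```text
(105, -45) [[-24, 16, -29, -69, -41, -114]]
(105, -30) [[1, 9, -37, -46, -13, -154]]
(105, 30) [[34, 25, -55, 58, -51, 60]]
(105, 45) [[38, 35, -45, 46, -65, 64]]
(90, -45) [[-34, 18, -35, -86, -42, -101]]
(90, -30) [[-8, 9, -36, -69, -12, -139]]
(90, 30) [[33, 25, -49, 46, -51, 59]]
(90, 45) [[35, 35, -37, 36, -66, 64]]
(75, -45) [[-44, 23, -43, -105, -49, -83]]
(75, -30) [[-24, 10, -40, -100, -19, -109]]
(75, 15) [[24, 16, -58, 61, -34, 42]]
(75, 30) [[31, 24, -43, 37, -51, 57]]
(75, 45) [[31, 34, -31, 27, -68, 63]]
(60, -45) [[-54, 36, -55, -123, -65, -60]]
(60, -30) [[-40, 16, -51, -128, -34, -80]]
(60, 15) [[24, 15, -56, 53, -33, 35]]
(60, 30) [[28, 23, -39, 28, -51, 54]]
(60, 45) [[26, 32, -25, 19, -68, 62]]
(45, -15) [[-33, 11, -57, -162, -21, -68]]
(45, 15) [[23, 14, -54, 47, -31, 27]]
(45, 30) [[25, 22, -35, 21, -50, 50]]
(45, 45) [[22, 30, -21, 11, -68, 59]]
(30, 15) [[22, 13, -53, 42, -28, 19]]
(30, 30) [[21, 21, -33, 13, -48, 46]]
(30, 45) [[17, 29, -18, 3, -67, 57]]
(15, 15) [[21, 12, -53, 39, -25, 9]]
(15, 30) [[18, 19, -32, 7, -45, 41]]
(15, 45) [[11, 26, -17, -4, -64, 54]]
(0, 15) [[19, 11, -55, 39, -20, -4]]
(0, 30) [[14, 17, -32, 0, -41, 37]]
(0, 45) [[6, 24, -17, -12, -60, 52]]
(-15, 30) [[11, 15, -32, -7, -37, 32]]
(-15, 45) [[1, 22, -18, -21, -56, 51]]
(-30, 30) [[8, 13, -34, -14, -31, 28]]
(-30, 45) [[-5, 19, -20, -30, -51, 50]]
real	0m27.713s
user	1m45.181s
sys	0m0.229s
```

A constant 30° in-plane tilt works continuously from 105° to -15°. I'll use the half-turned grip so the wrist camera stays away from the head. Back off first, spin the wrist clear, then grip the bar.

```bash
python3 - <<'E'
from dial import *
A0,B=104.8,30
q1=np.array([34,25,-55,58,-51,-120.])
q=near(*gp(A0,B,1),q1);pre=near(*gp(A0,B,1,back=.12),q)
Q=[q]
for a in np.arange(A0-15,A0-121,-15):Q.append(near(*gp(a,B,1),Q[-1],25))
Q=np.array(Q);np.save('Q.npy',Q);print(pre.round(0));print(Q.round(0)[[0,2,4,6,8]])
p=np.array(robot.read_position());R=np.array(robot.read_tcp_rot())
robot.servo_line(p-.12*R[:,2],speed=.2)
qq=np.array(robot.read_qpos());qq[5]=pre[5];robot.movej(qq)
robot.movej(pre);robot.move_gripper(.5)
robot.servo_line(gp(A0,B,1)[1],speed=.08)
print('t',robot.read_t(),np.array(robot.read_force()).round(1),(np.array(robot.read_qpos())-q).round(1))
rgb,*_=cam('scene');cv2.imwrite('pics/p4.png',rgb[70:270,100:360,::-1].repeat(3,0).repeat(3,1))
E
```

```text
[  47.   20.  -45.   39.  -65. -110.]
[[  34.   25.  -55.   58.  -51. -120.]
 [  31.   24.  -43.   37.  -51. -124.]
 [  25.   22.  -35.   20.  -50. -130.]
 [  18.   19.  -32.    7.  -45. -139.]
 [  11.   15.  -32.   -7.  -37. -148.]]
t 25.55 [0.6 1.2 0.2] [ 0. -0.  0. -0. -0.  0.]
```

View pics/p4.png

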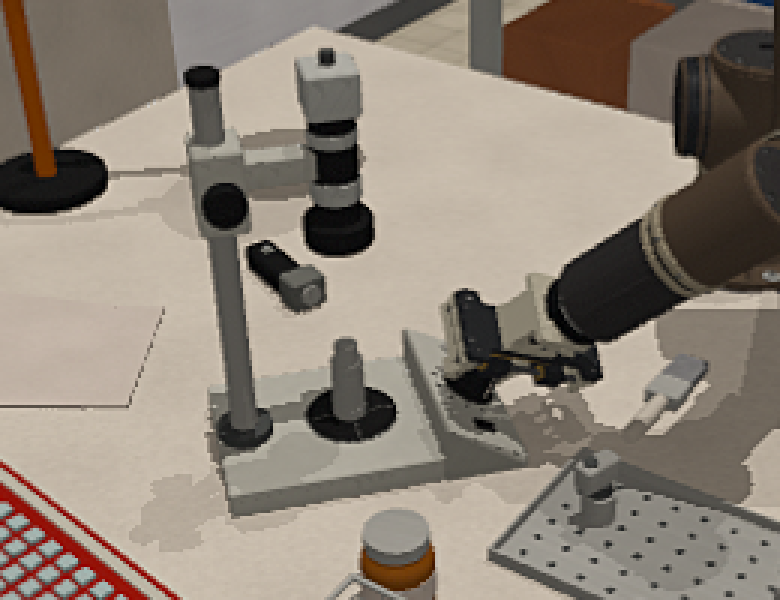

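The coupling stands centred on the disc at (350,390), and the hand straddles the dial at (470,385) without contact. Now grip and turn in 15° steps, watching the force.

```bash
python3 - <<'E'
from dial import *
Q=np.load('Q.npy')
robot.move_gripper(0.0);print('w',robot.read_grip_width()*.088,robot.read_finger_force(),np.array(robot.read_force()).round(1))
for k,q in enumerate(Q[1:]):
    robot.movej(q);f=np.array(robot.read_force());print(k,f.round(1),np.array(robot.read_ft_torque()).round(2),round(robot.read_grip_width()*.088,4))
    if np.linalg.norm(f)>45:print('STOP');break
print('t',robot.read_t())
E
```

```text
w 0.01504503285521228 29.99114066362381 [-10.2   9.3   3.2]
0 [-9.3  8.2  3.1] [ 4.03  2.45 -2.2 ] 0.0147
1 [-6.8  7.7  2.5] [ 3.83  1.83 -1.6 ] 0.0151
2 [-4.7  6.4  1.7] [ 3.3   1.07 -0.96] 0.0148
3 [-2.2  3.9  1.7] [ 2.43  0.44 -0.45] 0.0153
4 [-1.1  1.2 -0. ] [ 1.11 -0.11 -0.12] 0.0149
5 [ 0.4 -3.1  0. ] [-0.73 -0.4   0.11] 0.0144
6 [ 0.6 -5.8  1. ] [-2.34 -0.26 -0.02] 0.0149
7 [-0.2 -9.   1.5] [-3.37  0.28 -0.31] 0.0148
t 28.3
```

```bash
python3 - <<'E'
from dial import *
robot.move_gripper(.5);robot.dwell(.2)
p=np.array(robot.read_position());R=np.array(robot.read_tcp_rot());print(R[:,2].round(2),np.array(robot.read_force()).round(1))
robot.servo_line(p-.10*R[:,2],speed=.12)
try: robot.servo_line(p+np.array([0,0,.17])+rz(-39)@[-.09,0,0],speed=.15)
except Exception as e: print('x',e)
rgb,d,i,T=cam('wrist');W=cloud(d,i,T);P=W.reshape(-1,3)
L=(P-S0)@rz(-39)@ry(-30)
b=(L[:,2]-.1001>.028)&(L[:,2]-.1001<.042)&(np.hypot(L[:,0]+.0902,L[:,1]-.0035)<.05)
print('bar',b.sum(),cv2.minAreaRect(L[b][:,:2].astype(np.float32)*1000))
m=np.hypot(P[:,0]-.625,P[:,1]+.158)<.06;Z=P[m];g=rgb.reshape(-1,3).astype(int).sum(1)[m]
s=Z[(abs(Z[:,2]-.037)<.006)&(g<170)];print('stage',len(s),cv2.minEnclosingCircle(s[:,:2].astype(np.float32)))
for lo,hi in((.09,.11),(.118,.135)):
    s=Z[(Z[:,2]>lo)&(Z[:,2]<hi)]
    if len(s)>5:print(len(s),cv2.minEnclosingCircle(s[:,:2].astype(np.float32)))
print('t',robot.read_t(),np.array(robot.read_force()).round(1))
cv2.imwrite('pics/p5.png',rgb[...,::-1])
E
```

```text
[ 0.09  0.09 -0.99] [-0.3 -0.6 -1. ]
bar 367 ((-101.14149475097656, 4.82514762878418), (14.003329277038574, 37.368682861328125), 74.70106506347656)
stage 486 ((0.6095848679542542, -0.13533374667167664), 0.039452169090509415)
t 31.1583 [-0.6  0.5 -0.7]
```

View pics/p5.png

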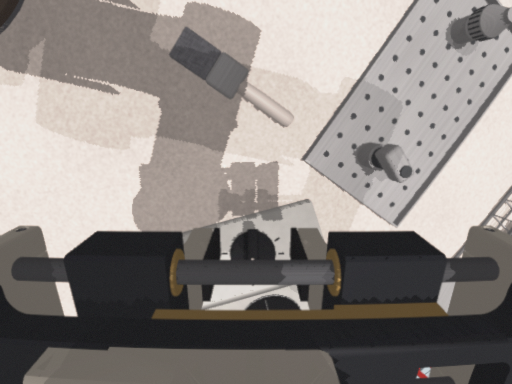

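This view shows the bar partly hidden between the fingers at (253,245). Its axis is at 164.7°, i.e. -15.3°, exactly click 4. The brush, saw head and chuck are in place. Last numeric check of the coupling, then hand in.

```bash
python3 - <<'E'
from h import *
rgb,d,i,T=cam('scene');W=cloud(d,i,T);W0=np.load('s3.npz')['W']
Z=W.reshape(-1,3);Z=Z[np.hypot(Z[:,0]-.625,Z[:,1]+.158)<.035]
for lo,hi in((.05,.075),(.08,.105),(.11,.135)):
    s=Z[(Z[:,2]>lo)&(Z[:,2]<hi)];print(lo,len(s),s.mean(0).round(4) if len(s) else '')
print(robot.read_t(),robot.job_done())
E
```

```text
0.05 68 [ 0.6362 -0.1493  0.0631]
0.08 86 [ 0.6355 -0.1493  0.0932]
0.11 56 [ 0.6288 -0.1555  0.119 ]
the job is handed in; nothing more can be done
31.2083 None
```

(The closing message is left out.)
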